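# Seat the rinse manifold on the tube-wash station and latch it

## Task

Draw the blue rinse manifold out of its leaning drain stand and lower it - do not drop it - onto the white wash station so that all five nozzles go into their wells and the bar lies fully home on the block. Then swing the orange latch over the end of the bar until it meets its stop. Leave the bottles and glassware around them standing where they are.

Things in the scene. Friction and masses are not known exactly. Their poses are not given: they have to be found in the camera images.
- manifold_grip (a point): Blue loose manifold (0.15-0.31 kg): bar 36 x 170 x 18 mm (x, y, z); below it a row along y of 5 steel nozzles, 32 mm apart, 10 mm thick, 40 mm long, last 7 mm tapered; on its middle a grip block 24 x 40 x 50 mm. Point: the grip block's centre, 43 mm above the bar's underside. z: nozzles to grip; same either way round. It starts in the drain stand, leaning 0.60 rad from upright.
- stand_seat (a point): Fixed steel drain stand, green base 140 x 220 mm. The bar rests on two rails 200 mm long, nozzles in the 14 mm gap between them. Point: middle of the gap, level with the rails' tops, 82 mm above the table; z vertical, y along the rails. The manifold leans to its -x: pull it out along (-sin 0.60, 0, cos 0.60) of this frame. Stand at most 115 mm tall.
- station_row (a point): Fixed white wash block 60 x 190 x 50 mm (x, y, z) with 5 round wells in a row along y, 32 mm apart, 14 mm wide, 45 mm deep; a grey 45 mm extension at its +y end carries the latch. Point: mouth of the middle well, on the block's top, 50 mm above the table; z up, y towards the latch. Manifold home: bar flat on the block's top, grip centre 43 mm above this point.
- latch (a joint): Angle (rad) of the orange swivel arm, about an upright pivot 112 mm along +y from station_row. 0: at its stop, arm along -y, 3 mm above the bar's end. 1.57: arm along station -x, clear of the bar. Starts open, 1.15-1.55; closes anticlockwise seen from above, with about 1 N at the knob; stays where left. A bar that is not fully home blocks it.
- latch_knob (a point): Centre of the latch's upright round orange knob: 16 mm thick, 36 mm tall, 45 mm from the pivot, standing on the arm (8 mm thick, 16 mm wide, its top 79 mm above the table). Point 97 mm, knob's top 115 mm above the table.
- beaker_mid (a point): Bystander: empty clear glass beaker, 68 mm across, 95 mm tall; the point is on its axis half-way up.
- amber_bottle_mid (a point): Bystander: brown capped bottle, 64 mm across, 140 mm tall; the point is on its axis half-way up.
- reagent_jar_mid (a point): Bystander: white jar with a blue lid, 60 mm across, 80 mm tall; the point is on its axis half-way up.
- flask_mid (a point): Bystander: green glass conical flask, 84 mm across at the foot, 124 mm tall; the point is on its axis 60 mm up.
- wash_bottle_mid (a point): Bystander: white bottle with a red cap, 68 mm across, 130 mm tall; the point is on its axis half-way up.

How it is judged (in metres and radians):
On the way, in this order (a step that is already met when the one before it is completed fails the run):
1. the manifold is out of the drain stand (distance between manifold_grip and stand_seat above 0.1 m), for 0.1 s.
2. the manifold is fully home: all five nozzles in their wells, the bar down on the block (z of manifold_grip in the frame of station_row below 0.046 m and horizontal distance between manifold_grip and station_row below 0.005 m and angle between the z axis of manifold_grip and the z axis of station_row, either way round below 0.06 rad and angle between the y axis of manifold_grip and the y axis of station_row, either way round below 0.06 rad), for 0.2 s.
3. the latch is swung over the bar to its stop (value of joint latch below 0.12 rad), for 0.2 s.
At the end, for the whole second after the job is handed in: The manifold is at rest, fully home on the wash station (bar within 3 mm of the block's top, within 5 mm of the row's centre, square and upright within 0.06 rad), and the latch is over it, within 0.12 rad of its stop (all of step 2 and value of joint latch below 0.12 rad and linear speed of manifold below 0.02 m/s); the robot touches nothing.
It fails at once if the manifold is dropped into the wells (faster than 0.45 m/s with the nozzles in them) (z of manifold_grip in the frame of station_row below 0.078 m and horizontal distance between manifold_grip and station_row below 0.02 m and linear speed of manifold above 0.45 m/s).
It fails at once if a bottle or piece of glassware is pushed more than 40 mm away or knocked over (distance of any of beaker_mid, amber_bottle_mid, reagent_jar_mid, flask_mid, wash_bottle_mid from where it was at the start of the episode above 0.04 m).
It also fails if it takes over 61 s, if anything falls off the work surface, if the arm or the gripper's body presses on something with over 40 N, if the wrist force passes 120 N, or if a joint passes its speed limit or range.

## Robot

A 6-joint arm with a two-finger parallel gripper is mounted at the origin on the work surface. World frame = base frame: x ahead of the robot, y to its left, z up, the work surface at z = 0. Lengths are in mm, angles in rad, forces in N, time in s.
With the tool pointing down it reaches from about 300 to 850 mm from the base axis. Payload 4.2 kg.
Tool frame: the origin (TCP) lies midway between the tips of the shut fingers; the grasp point (between the pads) lies 19 mm behind it; z points along the fingers, y is the line along which they close (so a half turn about z gives the same grasp; the last joint's range is limited). The gripper opens to 91 mm and grips with 3 to 60 N. Pads are 32 mm wide; open, the fingers measure 118 mm over their backs; the gripper's body (76 mm by 178 mm) begins 60 mm behind the grasp point.
Start: joints at [-1.233, 0.32, 1.565, -0, 1.257, -0.02], TCP at [201.377, -538.6, 213.976] pointing down, gripper open.
Joint ranges: [-3.11, 3.11], [-0.84, 2.01], [0.21, 2.61], [-1.34, 4.49], [0.05, 2.63], [-2.56, 2.56]. Speed limits (rad/s): [2.57, 2.57, 3.14, 3.14, 3.14, 3.14].

## Interface

Orientations are given as a unit quaternion [w, x, y, z].
In Python, from bench import * gives the robot as it stands.
- The arm moves only by the tool send_rows, never from a script. Its argument "steps" is one flat list of numbers, 4 for each row, row after row: the shift along the tool's x, y, z in cm, then the turn about the tool's z in rad. In form: [dx, dy, dz, yaw, dx, dy, dz, yaw, ...]. A call has exactly 10 rows; each row shifts and turns the commanded pose from where the row before left it, along the tool's axes as they then stand; what a row does not reach is not made up. A row lasts 1/10 s, in which the tool goes at most 50 mm and 8.59 degrees, less where a joint would pass 70% of its speed; a pose out of reach is approached as far as the arm can. A call is refused whole if a number of a shift passes 5 or a number of a turn 0.15, either way. A call with a gripper value outside its range is refused whole. "hand" is the opening, from 0 (shut) to 1 (fully open), set as the call begins (left out, the last holds). The fingers move at their own pace and stop on an object; "squeeze" is the grip in N (left out, the last holds). Time passes only in rows, so rows that do not move let the fingers close, or fill a call up. It gives the time, the measured TCP pose, the force, the opening and the grip force at its end, in the units of the state.
- get_state(): the state, without advancing time (a new reading comes with each control period).
- snapshot(name): name is "side" or "top" or "wrist"; returns (picture, depth): 400x640x3 uint8, red, green, blue; 400x640 float32, mm along the optical axis (not along the pixel's ray), 0 where there is no reading.
- calibration(name): a dict with "fx", "fy", "cx", "cy" (pixels), "extrinsics" (4x4, takes a point from world to camera coordinates). Camera axes: x right, y down, z forward; pixel columns grow to the right and rows downward; lengths in mm; the calibration is good to about 2 mm. A picture is of the moment at which its call begins: read the wrist's pose just before it. calibration takes no time and is no camera call; for the wrist camera it gives the pose at the moment of the call.
- sign_off(): hands the job in; it is judged then, once.
The state is a dict: "time": time; "joints": joint angles; "dq": joint speeds; "joint_efforts": joint torques, N m; "ee_pos": TCP position; "eef_rot": TCP orientation; "wrist_force": force on the tool from outside, world axes, zero at the start; "wrist_torque": the same for the moment, N m; "finger_gap": opening from 0.0 (shut) to 1.0 (fully open); "finger_force": force on a finger pad.
Only numpy, scipy, OpenCV 4.12 (cv2) and the standard library are available. Lean on these libraries where they do the work, as an engineer would, in place of code of your own. Each camera call takes 0.05 s, during which the arm holds its last target. There are 200 camera calls.

## Working session

There is one attempt and no reset: what is moved stays moved. The work goes in short steps, Python scripts to look and compute and a tool call to move; the robot and the scene stay as the last step left them, time stands still between calls to the robot, and variables do not carry over. Pictures are saved under pics/ and viewed, at most 10 in all, crops included, and the job is handed in when it is done.

Besides the shell and the picture viewer there is one more tool, called after "Request:" in YAML: its name, and indented under it one key for each argument. send_rows: Moves the arm, as the interface text tells. Its arguments: {"type":"object","properties":{"steps":{"type":"array","items":{"type":"number"}},"hand":{"type":"number"},"squeeze":{"type":"number"}},"required":["steps"]}

```bash
mkdir -p pics; ls; python3 - <<'E'
from bench import *
import cv2,numpy as np
print(get_state())
for n in("top","side","wrist"):
    c=calibration(n);p,d=snapshot(n);np.savez(f"pics/{n}0.npz",p=p,d=d,E=c["extrinsics"],k=[c["fx"],c["fy"],c["cx"],c["cy"]])
    cv2.imwrite(f"pics/{n}0.png",p[:,:,::-1]);print(n,c["fx"],np.round(c["extrinsics"],3).tolist())
E
```

```text
pics
{'time': 0.0, 'joints': array([-1.23297184e+00,  3.20289730e-01,  1.56566849e+00,  1.47707323e-05,
        1.25736956e+00, -2.00222764e-02]), 'dq': array([-0.00019903, -0.00052922,  0.00018009,  0.00128661,  0.00033388,
       -0.00100557]), 'joint_efforts': array([-2.95996848e-03, -4.12464523e+01, -2.31976140e+01,  7.25489692e-02,
        4.58999164e-02, -1.49017606e-04]), 'ee_pos': array([ 201.2278278 , -538.11192223,  213.12560479]), 'eef_rot': array([-8.57745984e-04,  9.84035905e-01,  1.77967930e-01, -1.30342427e-04]), 'wrist_force': array([ 0.94329984, -0.01891341, -0.11226707]), 'wrist_torque': array([-0.04231975,  0.05075407, -0.02551673]), 'finger_force': 0.0, 'finger_gap': 1.0011622484247449}
top 391.3242503403911 [[0.006, -1.0, 0.002, 4.878], [-0.995, -0.006, -0.098, 622.339], [0.098, -0.001, -0.995, 1264.378], [0.0, 0.0, 0.0, 1.0]]
side 391.6120038426969 [[-0.974, -0.227, -0.017, 583.231], [-0.108, 0.523, -0.845, 160.595], [0.201, -0.821, -0.534, 1279.798], [0.0, 0.0, 0.0, 1.0]]
wrist 320.24848798387944 [[0.35, -0.937, -0.002, -574.227], [-0.903, -0.338, 0.267, -29.585], [-0.251, -0.091, -0.964, 391.196], [0.0, 0.0, 0.0, 1.0]]
```

View pics/top0.png

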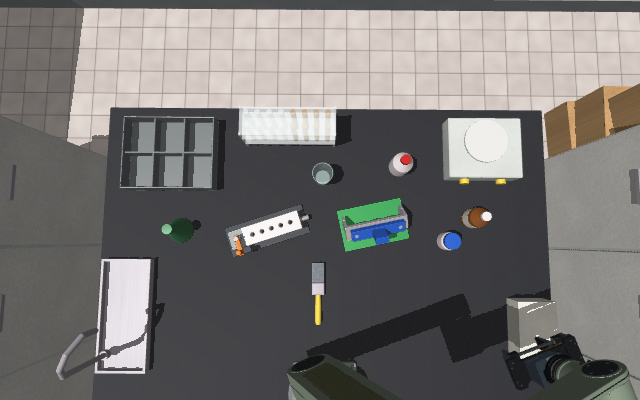

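View pics/side0.png

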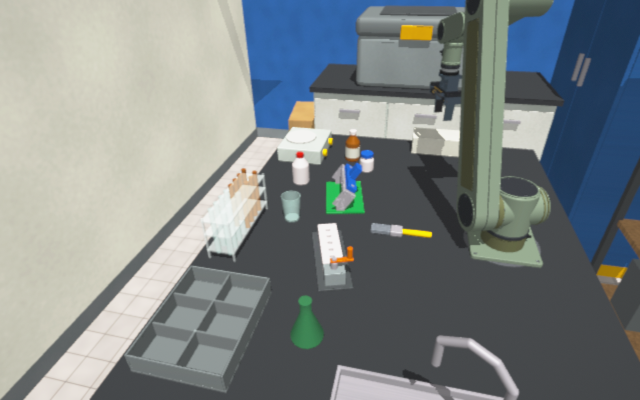

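The top view shows the stand at about (373,224), with the blue manifold leaning towards the robot (down in the image). The station is at about (268,230), with its five wells visible and the orange latch at (238,245). Next I'll measure these.

```bash
cat > h.py <<'E'
import cv2,numpy as np
def load(n):
    z=np.load(f"pics/{n}.npz");return z["p"],z["d"],z["E"],z["k"]
def pts(d,E,k):
    v,u=np.mgrid[0:d.shape[0],0:d.shape[1]]
    c=np.stack([(u-k[2])/k[0]*d,(v-k[3])/k[1]*d,d],-1)
    return (c-E[:3,3])@E[:3,:3]
def ray(uv,z,E,k):
    o=-E[:3,:3].T@E[:3,3];r=E[:3,:3].T@np.array([(uv[0]-k[2])/k[0],(uv[1]-k[3])/k[1],1])
    return o+r*(z-o[2])/r[2]
def hsv(p): return cv2.cvtColor(p,cv2.COLOR_RGB2HSV)
E
python3 - <<'E'
from h import *
for n in("top0","side0"):
    p,d,E,k=load(n);P=pts(d,E,k);H=hsv(p);print(n)
    R=(P[...,2]>-20)&(P[...,2]<200)&(d>0)&(P[...,0]>250)&(P[...,0]<800)&(abs(P[...,1])<400)
    def stat(nm,m):
        q=P[m]
        if len(q)<4: print(nm,len(q));return
        r=cv2.minAreaRect(q[:,:2].astype(np.float32));print(nm,len(q),"med",np.median(q,0).round(),"zpct",np.percentile(q[:,2],[2,50,98]).round(),"rect",np.round(r[0]),np.round(r[1]),round(r[2],1))
    hue,s,v=H[...,0],H[...,1],H[...,2]
    stat("green",R&(hue>50)&(hue<75)&(s>150)&(v>110)&(abs(P[...,1])<250))
    blue=R&(hue>105)&(hue<125)&(s>150)&(v>60)
    for i,(nm,lo,hi) in enumerate((("man",-230,-20),("jar",-400,-260))):
        stat(nm,blue&(P[...,1]>lo)&(P[...,1]<hi))
    stat("orange",R&(hue>4)&(hue<16)&(s>190)&(v>150))
    w=R&(s<25)&(v>200)&(P[...,2]>35)&(P[...,2]<65)&(P[...,1]>-20)&(P[...,1]<270);stat("white",w)
    stat("red",R&((hue<4)|(hue>176))&(s>150)&(v>100))
    stat("flask",R&(hue>60)&(hue<90)&(s>100)&(P[...,1]>200))
    if n=="top0":
        c=cv2.findContours(w.astype(np.uint8),cv2.RETR_CCOMP,cv2.CHAIN_APPROX_NONE)
        cs=[cv2.minEnclosingCircle(x)[0] for x,hh in zip(c[0],c[1][0]) if hh[3]>=0]
        for x in cs: print("hole",np.round(x,1),ray(x,50,E,k).round(1))
    cv2.imwrite(f"pics/crop_{n}.png",cv2.resize(p[180:280,200:500],None,fx=2.6,fy=2.6,interpolation=2) if n=="top0" else cv2.resize(p[130:300,260:440],None,fx=3.4,fy=3.4,interpolation=2))
E
```

```text
top0
green 1
man 662 med [ 524. -161.  101.] zpct [ 87. 101. 143.] rect [ 515. -160.] [ 60. 154.] 12.2
jar 111 med [ 495. -389.   79.] zpct [73. 79. 84.] rect [ 496. -388.] [24. 47.] 89.5
orange 4 med [462. 261.  99.] zpct [ 81.  99. 115.] rect [480. 268.] [62.  2.] 19.0
white 945 med [534. 175.  50.] zpct [45. 50. 54.] rect [534. 175.] [ 59. 188.] 18.3
red 75 med [ 745. -247.  130.] zpct [124. 130. 135.] rect [ 745. -247.] [27. 28.] 14.1
flask 0
hole [262. 239.] [497.5 203.3  50. ]
hole [262. 235.] [510.4 203.6  50. ]
hole [252. 234.] [513.4 235.9  50. ]
hole [248. 232.] [519.8 249.   50. ]
hole [261. 231.] [523.3 207.1  50. ]
hole [271. 228.] [533.1 174.9  50. ]
hole [280.2 224.8] [543.7 145.2  50. ]
hole [289.8 221.8] [553.6 114.4  50. ]
side0
green 623 med [ 568. -127.    9.] zpct [ 2.  9. 13.] rect [ 544. -156.] [140. 219.] 12.4
man 285 med [ 512. -149.  105.] zpct [ 86. 105. 143.] rect [ 511. -157.] [ 56. 159.] 12.0
jar 59 med [ 494. -383.   79.] zpct [ 1. 79. 85.] rect [ 498. -349.] [108.  47.] 82.7
orange 77 med [456. 273.  83.] zpct [  4.  83. 116.] rect [459. 216.] [165.  50.] 77.6
white 675 med [533. 172.  51.] zpct [42. 51. 54.] rect [532. 173.] [ 60. 190.] 18.3
red 31 med [ 740. -241.  128.] zpct [118. 128. 133.] rect [ 741. -243.] [25. 21.] 88.4
flask 3
```

View pics/crop_top0.png

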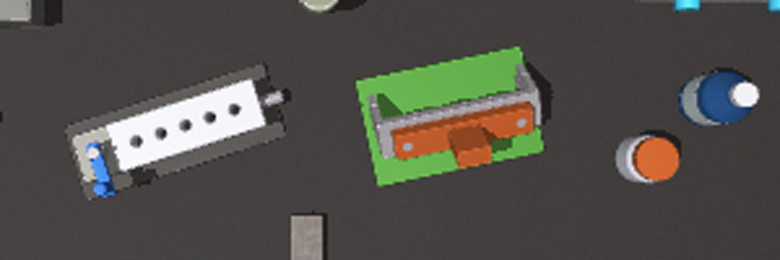

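The white station centre is at about (533.5,175), yawed 18.3°, and the wells agree with that. The stand is at about (544,-156), yawed 12.4°. I'll move above the manifold for a near view.

Request:
send_rows:
  steps: [0,0,-4,0.142,3.2,-2.4,0,0,3.2,-2.4,0,0,3.2,-2.4,0,0,3.2,-2.4,0,0,3.2,-2.4,0,0,3.2,-2.4,0,0,3.2,-2.4,0,0,3.2,-2.4,0,0,3.2,-2.4,0,0]
  hand: 1

```text
time: 1.15
ee_pos: [437.2, -264.5, 253.8]
eef_rot: [-0.0, 0.994, 0.108, -0.0]
wrist_force: [0.6, -1.2, 0.3]
finger_gap: 1.002
finger_force: 0.0
```

Request:
send_rows:
  steps: [3.2,-2.6,0,0,3.2,-2.6,0,0,2,-2,0,0,1,-1,0,0,0,0,0,0,0,0,0,0,0,0,0,0,0,0,0,0,0,0,0,0,0,0,0,0]

```text
time: 2.15
ee_pos: [510.4, -166.2, 254.1]
eef_rot: [0.0, 0.994, 0.107, 0.0]
wrist_force: [-0.2, 0.4, 0.3]
finger_gap: 1.0
finger_force: 0.0
```

```bash
cat >> h.py <<'E'
def shot(n,tag):
    from bench import snapshot,calibration
    c=calibration(n);p,d=snapshot(n);k=[c["fx"],c["fy"],c["cx"],c["cy"]]
    np.savez(f"pics/{tag}.npz",p=p,d=d,E=c["extrinsics"],k=k);cv2.imwrite(f"pics/{tag}.png",p[:,:,::-1])
    return p,d,c["extrinsics"],k
def tool(s):
    w,x,y,z=s["eef_rot"];from scipy.spatial.transform import Rotation as R
    return R.from_quat([x,y,z,w]).as_matrix()
E
python3 - <<'E'
from h import *
from bench import *
s=get_state();T=tool(s);print(s["time"],s["ee_pos"],T.round(3).tolist())
p,d,E,k=shot("wrist","w1");P=pts(d,E,k);H=hsv(p);hue,sa,v=cv2.split(H)
b=(hue>105)&(hue<125)&(sa>150)&(v>60)&(d>0)&(P[...,2]>60)
q=P[b];print(len(q))
a=np.deg2rad(12.4);X=np.array([np.cos(a),np.sin(a)]);Y=np.array([-np.sin(a),np.cos(a)])
r=cv2.minAreaRect(q[:,:2].astype(np.float32));print("all",r)
t=q[q[:,2]>122];r=cv2.minAreaRect(t[:,:2].astype(np.float32));print("block",len(t),t.mean(0),r,(t[:,:2]@Y).min(),(t[:,:2]@Y).max(),(t[:,:2]@X).min(),(t[:,:2]@X).max(),t[:,2].max())
E
```

```text
2.15 [ 510.44197225 -166.23149724  254.05147825] [[0.977, 0.213, 0.0], [0.213, -0.977, -0.0], [0.0, 0.0, -1.0]]
7679
all ((523.3829345703125, -254.05760192871094), (349.2574768066406, 80.87308502197266), 89.91242980957031)
block 1498 [ 507.60634987 -171.3156707   141.13433648] ((519.0670776367188, -190.1566162109375), (45.72418212890625, 99.80056762695312), 36.594032287597656) -335.8556019450425 -254.14995427029834 438.5017897522282 502.33706053393473 338.3450429476829
```

View pics/w1.png

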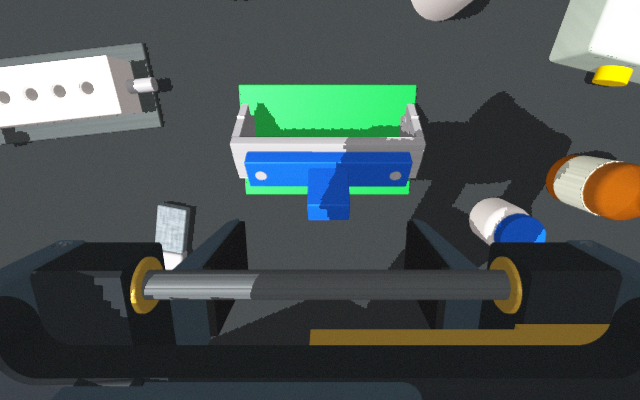

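The wrist view shows the bar at u 245–411, v 152–187. The grip block is at u 308–350, v 168–220, leaning towards the bottom of the image. I'll measure only inside that region.

```bash
python3 - <<'E'
from h import *
p,d,E,k=load("w1");P=pts(d,E,k);H=hsv(p);hue,sa,v=cv2.split(H)
b=(hue>105)&(hue<125)&(sa>150)&(d>0);m=np.zeros_like(b);m[140:225,235:420]=b[140:225,235:420]
q=P[m];r=cv2.minAreaRect(q[(q[:,2]<118)][:,:2].astype(np.float32));print("bar",r,q[:,2].min(),q[:,2].max())
ang=np.deg2rad(12.4)
e1=P[158:182,247:252][m[158:182,247:252]].mean(0);e2=P[158:182,405:410][m[158:182,405:410]].mean(0);print("ends",e1,e2,np.rad2deg(np.arctan2(-(e1-e2)[0],(e1-e2)[1])))
X=np.array([np.cos(ang),np.sin(ang)]);Y=np.array([-np.sin(ang),np.cos(ang)])
u=q[:,:2]@X;w=q[:,:2]@Y;z=q[:,2];n=-np.sin(.6)*u+np.cos(.6)*z;t=np.cos(.6)*u+np.sin(.6)*z
hist,ed=np.histogram(n,bins=40);print([(int(c),round(float(e),1)) for c,e in zip(hist,ed) if c>40])
nt=n.max()-3
top=n>np.percentile(n,99.5)-5;print("top: n",np.median(n[top]),"t",np.percentile(t[top],[1,99]),"w",np.percentile(w[top],[1,99]),top.sum())
bt=abs(n-(np.median(n[top])-50))<3;print("bar w",w[bt].min(),w[bt].max(),"t",np.percentile(t[bt],[1,99]),np.median(n[bt]))
N=np.median(n[top])-25;tc=t[top].mean();wc=w[top].mean()
uc=-np.sin(.6)*N+np.cos(.6)*tc;zc=np.cos(.6)*N+np.sin(.6)*tc;print("grip",uc*X+wc*Y,zc)
gm=(hue>50)&(hue<75)&(sa>150)&(v>110)&(d>0)&(abs(P[...,2]-8)<10);g=P[gm];print("green",cv2.minAreaRect(g[:,:2].astype(np.float32)),(g[:,:2]@Y).min(),(g[:,:2]@Y).max(),(g[:,:2]@X).max(),(g[:,:2]@X).min())
E
```

```text
bar ((498.40283203125, -171.3335723876953), (98.28559112548828, 169.04190063476562), 12.362156867980957) 0.0274386883085332 143.96948065864717
ends [512.86286082 -85.46396088  99.025824  ] [ 548.03608154 -243.07590983   99.53845865] 12.580186098143546
[(211, -206.0), (246, -203.7), (233, -201.5), (256, -199.2), (236, -197.0), (271, -194.7), (755, -192.5), (2210, -190.2), (58, -188.0), (58, -185.7), (70, -183.5), (62, -181.2), (60, -178.9), (64, -176.7), (75, -174.4), (66, -172.2), (60, -169.9), (68, -167.7), (73, -165.4), (69, -163.2), (72, -160.9), (75, -158.6), (66, -156.4), (75, -154.1), (84, -151.9), (72, -149.6), (87, -147.4), (75, -145.1), (121, -142.9), (571, -140.6)]
top: n -139.93449129321692 t [435.91346742 459.13881558] w [-293.47092203 -254.81466324] 739
bar w -358.8978991245614 -189.86102217235117 t [430.59106743 464.73824943] -189.82606078273292
grip [ 511.97375532 -168.73332516] 117.46168838487179
green ((548.424560546875, -160.6556854248047), (141.85218811035156, 221.86207580566406), 12.321076393127441) -385.69506766384353 -163.65592252428777 572.1628914407779 430.10788444318723
```

The measurements fit the given sizes: block top 23 x 39 mm, bar 169 x 34 mm, grip centre (512,-168.7,117.5). I'll grasp about 8 mm up the block from its centre, so the TCP target is (507.6,-169.7,105).

Request:
send_rows:
  steps: [-0.35,0.28,0,0,0,0,2,0,0,0,3,0,0,0,3,0,0,0,2.5,0,0,0,2,0,0,0,1.5,0,0,0,0.9,0,0,0,0,0,0,0,0,0]

```text
time: 3.2
ee_pos: [508.3, -169.5, 105.5]
eef_rot: [0.0, 0.994, 0.108, 0.0]
wrist_force: [0.0, -0.3, 0.0]
finger_gap: 0.995
finger_force: 0.0
```

Request:
send_rows:
  steps: [0,0,0,0,0,0,0,0,0,0,0,0,0,0,0,0,0,0,0,0,0,0,0,0,0,0,0,0,0,0,0,0,0,0,0,0,0,0,0,0]
  hand: 0
  squeeze: 12

```text
time: 4.2
ee_pos: [507.9, -169.2, 105.0]
eef_rot: [0.0, 0.994, 0.108, -0.0]
wrist_force: [0.0, 0.5, 0.6]
finger_gap: 0.434
finger_force: 12.0
```

Request:
send_rows:
  steps: [-0.28,0,-0.41,0,-0.56,0,-0.83,0,-0.56,0,-0.83,0,-0.85,0,-1.24,0,-0.85,0,-1.24,0,-0.85,0,-1.24,0,-0.85,0,-1.24,0,0,0,-1.5,0,0,0,-1,0,0,0,0,0]

```text
time: 5.2
ee_pos: [461.7, -180.0, 202.2]
eef_rot: [0.001, 0.994, 0.108, 0.002]
wrist_force: [0.3, 0.7, -2.6]
finger_gap: 0.439
finger_force: 12.0
```

```bash
python3 - <<'E'
from h import *
shot("wrist","w2")
p,d,E,k=shot("side","s2")
a=load("w2")[0]
c=cv2.resize(p[100:220,300:420],(400,400),interpolation=2)
cv2.imwrite("pics/v2.png",np.hstack([cv2.resize(a[100:350,160:500],(390,287)),np.zeros((287,10,3),np.uint8),c[:287]])[:,:,::-1])
E
```

```text
(no output)
```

View pics/v2.png

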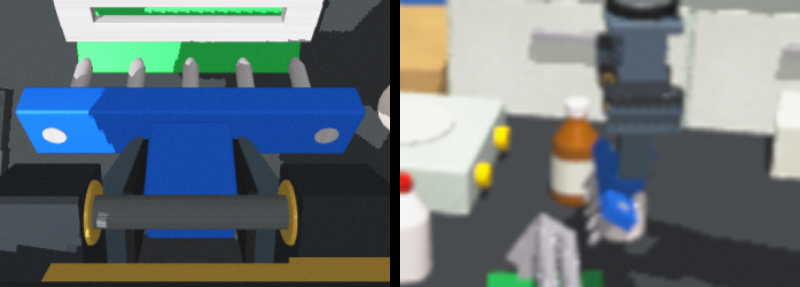

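The manifold is held and clear of the stand, and the load of 2.6 N is plausible. It still leans, so I'll loosen the grip step by step to let gravity swing it upright.

Request:
send_rows:
  steps: [0,0,0,0,0,0,0,0,0,0,0,0,0,0,0,0,0,0,0,0,0,0,0,0,0,0,0,0,0,0,0,0,0,0,0,0,0,0,0,0]
  squeeze: 5

```text
time: 6.3
ee_pos: [461.0, -179.5, 200.3]
eef_rot: [0.0, 0.994, 0.108, 0.0]
wrist_force: [-0.6, -0.5, -2.0]
finger_gap: 0.437
finger_force: 5.0
```

```bash
cat >> h.py <<'E'
def tilt(tag):
    # fit planes to blue pixels grouped by normal, in tool-aligned frame
    from bench import get_state
    s=get_state();T=tool(s);p,d,E,k=shot("wrist",tag);P=(pts(d,E,k)-s["ee_pos"])@T
    hue,sa,v=cv2.split(hsv(p));b=(hue>105)&(hue<125)&(sa>150)&(v>40)&(d>0)&(abs(P[...,1])<95)&(abs(P[...,0])<90)&(abs(P[...,2])<100)
    q=P[b&(abs(P[...,1])>26)];q[:,2]*=-1  # up
    # bar cross-section: hull lines of (x,z)
    r=cv2.minAreaRect(q[:,[0,2]].astype(np.float32))
    best=(0,)
    for a in np.arange(-.9,.9,.01):   # top face: n=-sin a x+cos a z constant
        n=-np.sin(a)*q[:,0]+np.cos(a)*q[:,2];hst,e=np.histogram(n,bins=np.arange(n.min(),n.max()+2,2));
        if hst.max()>best[0]: best=(hst.max(),a,e[hst.argmax()]+1)
    print(s["time"],"pts",len(q),"tilt",best,"rect",np.round(r[0]),np.round(r[1]),r[2],"y",q[:,1].min(),q[:,1].max(),"force",s["wrist_force"].round(1))
E
python3 -c "
from h import *
tilt('w3')"
```

```text
6.3 pts 9125 tilt (np.int64(4330), np.float64(0.5500000000000013), np.float64(-16.811612440792587)) rect [26. -5.] [47. 33.] 68.77305603027344 y -84.67135338534985 85.17140768185882 force [-0.6 -0.5 -2. ]
```

Request:
send_rows:
  steps: [0,0,0,0,0,0,0,0,0,0,0,0,0,0,0,0,0,0,0,0,0,0,0,0,0,0,0,0,0,0,0,0,0,0,0,0,0,0,0,0]
  squeeze: 3

```text
time: 7.35
ee_pos: [461.0, -179.5, 200.2]
eef_rot: [0.0, 0.994, 0.108, -0.0]
wrist_force: [0.4, 0.6, -1.0]
finger_gap: 0.438
finger_force: 3.0
```

```bash
python3 -c "
from h import *
tilt('w4')"
```

```text
7.35 pts 9120 tilt (np.int64(4619), np.float64(0.5600000000000013), np.float64(-16.874991687471706)) rect [25. -5.] [47. 33.] 68.75358581542969 y -84.68337603527513 84.90894518795615 force [ 0.4  0.6 -1. ]
```

Gravity alone doesn't swing it. Instead I'll press the nozzles gently against the block's vertical -x side to bring it upright. First I'll check that side of the station and the latch angle.

```bash
python3 - <<'E'
from h import *
a=np.deg2rad(18.3);C=np.array([533.5,174.8]);X=np.array([np.cos(a),np.sin(a)]);Y=np.array([-np.sin(a),np.cos(a)])
for n in("top0","side0"):
    p,d,E,k=load(n);P=pts(d,E,k);u=(P[...,:2]-C)@X;w=(P[...,:2]-C)@Y;z=P[...,2]
    hue,s,v=cv2.split(hsv(p))
    m=(d>0)&(abs(w)<170)&(abs(u)<80)
    for lo in range(-60,61,5):
        q=z[m&(u>=lo)&(u<lo+5)&(abs(w)<80)];print(lo,len(q),np.percentile(q,[10,50,90]).round(0) if len(q) else'',end='; ')
    print()
    o=(hue>3)&(hue<18)&(s>150)&(v>90)&m&(z>60)
    print("orange",[tuple(int(round(float(t))) for t in r) for r in np.stack([u[o],w[o],z[o]],-1)])
E
```

```text
-60 70 [-4. -1.  2.]; -55 75 [-3. -0.  3.]; -50 73 [-0.  4.  8.]; -45 72 [3. 7. 9.]; -40 69 [2. 6. 9.]; -35 75 [ 3.  6. 10.]; -30 107 [ 7. 48. 52.]; -25 77 [46. 50. 52.]; -20 77 [47. 49. 52.]; -15 73 [47. 50. 53.]; -10 76 [47. 49. 53.]; -5 63 [ 8. 48. 51.]; 0 75 [ 3. 47. 51.]; 5 90 [19. 48. 52.]; 10 78 [47. 50. 53.]; 15 76 [47. 50. 52.]; 20 76 [46. 49. 53.]; 25 76 [46. 50. 53.]; 30 12 [45. 48. 51.]; 35 74 [2. 5. 8.]; 40 71 [2. 6. 9.]; 45 70 [3. 6. 9.]; 50 61 [-3. -0.  4.]; 55 70 [-3. -0.  4.]; 60 69 [-4. -0.  3.]; 
orange [(11, 111, 81), (11, 109, 77), (9, 104, 84), (11, 120, 74), (10, 115, 79), (7, 107, 77), (3, 105, 74), (-7, 107, 82), (-7, 104, 79), (-6, 117, 78), (-7, 115, 76), (-8, 111, 78), (-9, 108, 78), (-10, 105, 81), (-10, 117, 82), (-10, 115, 78), (-11, 112, 78), (-13, 108, 82), (-13, 107, 76), (-13, 117, 75), (-14, 113, 76), (-15, 110, 79), (-16, 107, 80), (-17, 105, 74), (-16, 116, 80), (-17, 114, 77), (-18, 111, 77), (-19, 108, 76), (-20, 105, 78), (-19, 118, 75), (-20, 115, 76), (-21, 112, 77), (-22, 108, 79), (-23, 106, 75), (-23, 115, 81), (-24, 113, 77), (-25, 109, 
[... 2830 characters left out ...]
, (-46, 118, 80), (-49, 119, 80), (-52, 116, 78), (-54, 119, 80), (5, 117, 80), (-9, 115, 77), (-12, 119, 81), (-15, 118, 79), (-26, 117, 77), (-29, 119, 79), (-31, 119, 79), (-34, 119, 78), (-37, 118, 77), (-40, 117, 76), (-43, 119, 77), (-46, 120, 78), (-49, 118, 76), (-52, 117, 75), (-54, 119, 76), (6, 121, 80), (3, 122, 81), (0, 120, 79), (-3, 121, 79), (-6, 122, 80), (-9, 120, 78), (-12, 120, 77), (-14, 119, 76), (-17, 119, 76), (-20, 120, 77), (-22, 125, 81), (-26, 119, 75), (-29, 120, 76), (-31, 120, 76), (-34, 119, 75), (-37, 120, 75), (-40, 119, 74), (-43, 118, 73), (6, 121, 76), (3, 120, 75), (0, 118, 73), (-3, 121, 75), (-6, 118, 73), (-8, 122, 76), (-12, 120, 74), (-15, 118, 72)]
```

The latch is at about 1.53, with its knob at station (-45,111), clear of the bar. The block's side face is at u=-30 and the base plate is 8 mm thick. I'll carry the manifold to u≈-106, w≈-10 and yaw it to 18.3°.

Request:
send_rows:
  steps: [0,-1,0,-0.105,0.7,-2.5,0,0,1,-3.5,0,0,1,-3.8,0,0,1,-3.8,0,0,1,-3.8,0,0,1,-3.8,0,0,0.9,-3.8,0,0,0.5,-2.9,0,0,0.3,-1.4,0,0]
  squeeze: 8

```text
time: 8.4
ee_pos: [436.2, 134.0, 200.3]
eef_rot: [-0.0, 0.987, 0.161, 0.0]
wrist_force: [0.6, -1.0, -2.2]
finger_gap: 0.44
finger_force: 8.0
```

Request:
send_rows:
  steps: [0,0,1,0,0,0,2,0,0,0,2,0,0,0,2,0,0,0,2,0,0,0,1,0,0,0,0.8,0,0,0,0,0,0,0,0,0,0,0,0,0]

```text
time: 9.4
ee_pos: [437.4, 131.8, 93.0]
eef_rot: [-0.0, 0.987, 0.16, 0.001]
wrist_force: [0.8, -0.4, -1.6]
finger_gap: 0.438
finger_force: 8.0
```

```bash
python3 -c "
from h import *
tilt('w5')
from bench import *
s=get_state();a=np.deg2rad(18.3);dd=s['ee_pos'][:2]-[533.5,174.8];print(dd@[np.cos(a),np.sin(a)],dd@[-np.sin(a),np.cos(a)],tool(s).round(3).tolist())
p,d,E,k=load('w5')
P=pts(d,E,k)
X=[np.cos(a),np.sin(a)];Y=[-np.sin(a),np.cos(a)]
hue,sa,v=cv2.split(hsv(p))
w=(sa<40)&(v>170)&(abs(P[...,2]-50)<5)&(d>0)
print('white',cv2.minAreaRect(P[w][:,:2].astype(np.float32)),w.sum())
"
```

```text
9.4 pts 10754 tilt (np.int64(5649), np.float64(0.6300000000000013), np.float64(-16.95266892005293)) rect [25. -5.] [47. 33.] 68.75055694580078 y -84.63068788876451 85.02585494693697 force [ 0.8 -0.4 -1.6]
-104.80906541859004 -10.624088900461766 [[0.949, 0.315, 0.002], [0.315, -0.949, 0.0], [0.002, 0.0, -1.0]]
white ((527.0628662109375, 196.25167846679688), (60.28733444213867, 234.8824920654297), 18.376522064208984) 30991
```

View pics/w5.png

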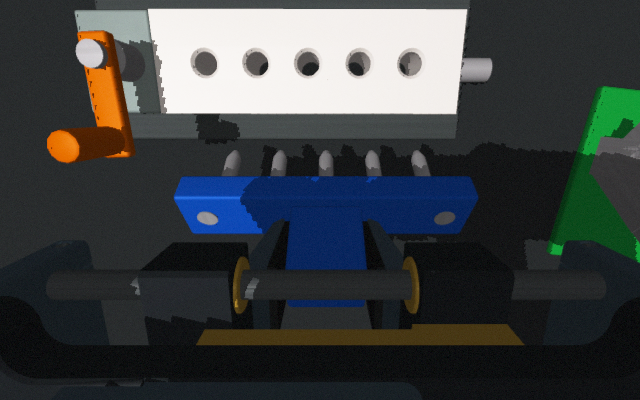

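In this view the wells are at v≈62, u≈205–411, and the nozzle tips at v≈160 point towards the block. Now I'll push forward slowly with a light grip, so the wall rotates the nozzles upright.

Request:
send_rows:
  steps: [0.8,0,0,0,0.8,0,0,0,0.8,0,0,0,0.8,0,0,0,0.8,0,0,0,0.8,0,0,0,0.8,0,0,0,0,0,0,0,0,0,0,0,0,0,0,0]
  squeeze: 5

```text
time: 10.45
ee_pos: [489.7, 149.3, 92.2]
eef_rot: [0.0, 0.987, 0.16, -0.0]
wrist_force: [0.0, -0.8, -3.0]
finger_gap: 0.437
finger_force: 5.0
```

```bash
python3 -c "
from h import *
tilt('w6')
p,d,E,k=load('w5');P=pts(d,E,k)
g=p[30:100,180:440].max(2);m=(g<150).astype(np.uint8)
n,l,st,ce=cv2.connectedComponentsWithStats(m)
for i in range(1,n):
    if 200<st[i,4]<2000: print(st[i],ce[i]+[180,30],ray(ce[i]+[180,30],50,E,k).round(1))
"
```

```text
10.45 pts 7443 tilt (np.int64(4614), np.float64(0.1500000000000009), np.float64(-15.801877191451737)) rect [20. 30.] [114.  37.] 74.6592025756836 y -84.55981566124925 84.89574993279001 force [ 0.  -0.8 -3. ]
[ 13  22  24  24 423] [205.21749409  63.21749409] [513.6 235.4  50. ]
[ 64  22  24  24 428] [256.28504673  63.20327103] [523.5 205.5  50. ]
[116  22  23  24 423] [307.60047281  63.45153664] [533.4 175.3  50. ]
[166  22  24  24 426] [358.342723    63.42723005] [543.3 145.5  50. ]
[219  22  22  24 412] [409.67718447  63.27912621] [553.4 115.4  50. ]
```

Request:
send_rows:
  steps: [0.4,0,0,0,0.4,0,0,0,0.4,0,0,0,0.3,0,0,0,0,0,0,0,0,0,0,0,0,0,0,0,0,0,0,0,0,0,0,0,0,0,0,0]

```text
time: 11.5
ee_pos: [504.0, 154.0, 92.2]
eef_rot: [0.0, 0.987, 0.16, 0.0]
wrist_force: [-0.1, 0.0, -2.0]
finger_gap: 0.436
finger_force: 5.0
```

```bash
python3 -c "
from h import *
tilt('w7')"
```

```text
11.5 pts 5569 tilt (np.int64(3423), np.float64(0.09000000000000086), np.float64(-16.775724244154105)) rect [13. 29.] [120.  30.] 78.32072448730469 y -84.64196871389794 84.79025393533861 force [-0.1  0.  -2. ]
```

```bash
cat >> h.py <<'E'
def top(tag,take=True):
    from bench import get_state
    s=get_state();T=tool(s);p,d,E,k=shot("wrist",tag);P=(pts(d,E,k)-s["ee_pos"])@T;P[...,2]*=-1
    hue,sa,v=cv2.split(hsv(p));b=(hue>105)&(hue<125)&(sa>150)&(v>40)&(d>0)&(abs(P[...,1])<95)&(abs(P[...,1])>28)&(abs(P[...,0])<26)&(P[...,2]<2)&(P[...,2]>-35)
    q=P[b];m=np.ones(len(q),bool)
    for _ in range(15):
        c=np.linalg.lstsq(np.c_[q[m][:,:2],np.ones(m.sum())],q[m][:,2],rcond=None)[0];r=q[:,2]-q[:,:2]@c[:2]-c[2];m=abs(r)<max(1.5,1.5*np.median(abs(r[m])))
    t=q[m];print(s["time"],s["ee_pos"].round(1),"n",m.sum(),"slope x,y",c[:2].round(3),"z0",c[2].round(1),"x",np.percentile(t[:,0],[1,99]).round(1),"y",np.percentile(t[:,1],[.5,99.5]).round(1),
      "yaw",[float(np.round(np.polyfit(*np.array([(yy,np.percentile(t[abs(t[:,1]-yy)<4][:,0],pc)) for yy in list(range(-80,-30,8))+list(range(34,84,8)) if (abs(t[:,1]-yy)<4).sum()>20]).T,1)[0],4)) for pc in(3,97)],"F",s["wrist_force"].round(1))
E
python3 -c "
from h import *
top('w8')"
```

```text
11.55 [504.1 154.   92.2] n 4168 slope x,y [ 0.023 -0.001] z0 -16.7 x [-7.8 15.2] y [-83.7  83.8] yaw [-0.0069, 0.0003] F [ 0.6  0.6 -2.2]
```

View pics/w8.png

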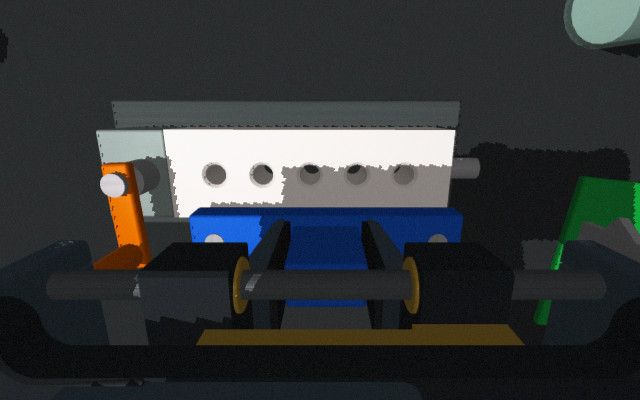

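The bar is nearly upright (slope 0.023) and lies flush along the block's side, with its front edge at v≈208. I'll nudge it 3 mm more to make it flush, then firm the grip, back off and lift.

Request:
send_rows:
  steps: [0.15,0,0,0,0.15,0,0,0,0,0,0,0,0,0,0,0,0,0,0,0,0,0,0,0,0,0,0,0,0,0,0,0,0,0,0,0,0,0,0,0]

```text
time: 12.6
ee_pos: [506.9, 155.0, 92.2]
eef_rot: [0.0, 0.987, 0.16, -0.0]
wrist_force: [0.6, 0.3, -2.1]
finger_gap: 0.438
finger_force: 5.0
```

Request:
send_rows:
  steps: [0,0,0,0,0,0,0,0,0,0,0,0,-0.4,0,0,0,-0.4,0,0,0,0,0,-1,0,0,0,-2,0,0,0,-1.5,0,0,0,0,0,0,0,0,0]
  squeeze: 20

```text
time: 13.6
ee_pos: [499.4, 152.5, 137.6]
eef_rot: [0.0, 0.987, 0.16, 0.0]
wrist_force: [-0.1, 0.3, -1.7]
finger_gap: 0.439
finger_force: 20.0
```

```bash
python3 -c "
from h import *
top('w9')"
```

```text
13.6 [499.4 152.5 137.6] n 3977 slope x,y [-0.001 -0.001] z0 -16.9 x [-7.7 14.3] y [-83.6  83.8] yaw [-0.006, -0.0009] F [-0.1  0.3 -1.7]
```

```bash
cat >> h.py <<'E'
def wells(tag):
    p,d,E,k=load(tag);P=pts(d,E,k);hue,sa,v=cv2.split(hsv(p))
    w=((sa<40)&(v>90)&(abs(P[...,2]-50)<4)&(d>0)).astype(np.uint8)
    cs,hh=cv2.findContours(w,cv2.RETR_CCOMP,cv2.CHAIN_APPROX_NONE)
    L=[]
    for c,h in zip(cs,hh[0]):
        if h[3]>=0 and cv2.contourArea(c)>120:
            (e,ax,an)=cv2.fitEllipse(c);L.append(ray(e,50,E,k)[:2]);print(np.round(e,1),np.round(ax,1),L[-1].round(1))
E
python3 -c "
from h import *
for t in('w5','w8','w9'):print(t);wells(t)
p,d,E,k=load('w9');import bench
s=bench.get_state();T=tool(s);P=(pts(d,E,k)-s['ee_pos'])@T;hue,sa,v=cv2.split(hsv(p));b=(hue>105)&(hue<125)&(sa>150)&(d>0)&(abs(P[...,2]-17)<3)
# front edge rays at plane of bar top
e=[]
for u in range(205,450,10):
    r=np.where(b[:,u])[0]
    if len(r): e.append((ray((u,r.min()-.5),s['ee_pos'][2]-16.9,E,k)-s['ee_pos'])@T)
e=np.array(e);print('edge x',np.median(e[:,0]),np.polyfit(e[:,1],e[:,0],1))
"
```

```text
w5
[409.6  63.5] [22.6 24.8] [553.2 115.4]
[358.7  63.5] [23.1 24.6] [543.3 145.3]
[307.8  63.3] [22.9 24.6] [533.5 175.2]
[257.   63.3] [22.8 24.7] [523.6 205. ]
[205.8  63.1] [22.2 24.8] [513.8 235.1]
w8
[403.2 174. ] [20.2 21.7] [554.3 115.6]
[356.4 174. ] [20.4 21.4] [544.4 145.5]
[309.5 173.9] [20.6 21.2] [534.5 175.5]
[262.6 173.8] [20.3 21.5] [524.6 205.5]
[215.8 173.7] [19.3 22.1] [514.8 235.4]
w9
[390.5 157.8] [17.3 18.4] [554.1 115.5]
[351.1 157.8] [17.5 18.2] [544.1 145.6]
[312.  157.7] [17.8 18.2] [534.3 175.6]
[272.8 157.6] [17.3 18.6] [524.3 205.6]
[233.6 157.6] [16.9 18.2] [514.4 235.6]
edge x 15.487523505034176 [-5.88324555e-04  1.57623072e+01]
```

Request:
send_rows:
  steps: [0.4,-0.1,0,0,0.8,-0.2,0,0,1,-0.2,0,0,1,-0.3,0,0,0.8,-0.2,0,0,0.3,-0.08,0,0,0,0,0.4,0,0,0,0.4,0,0,0,0,0,0,0,0,0]

```text
time: 14.65
ee_pos: [536.3, 176.1, 129.0]
eef_rot: [0.0, 0.987, 0.16, -0.0]
wrist_force: [0.7, -0.3, -1.7]
finger_gap: 0.436
finger_force: 20.0
```

```bash
python3 -c "
from h import *
top('w10')
p=load('w10')[0];cv2.imwrite('pics/v10.png',cv2.resize(p[120:300,160:480],(800,450),interpolation=2)[:,:,::-1])"
```

```text
14.65 [536.3 176.1 129. ] n 2323 slope x,y [-0.014  0.002] z0 -17.0 x [-7.6 14.4] y [-81.2  84. ] yaw [-0.0538, -0.0047] F [ 0.7 -0.3 -1.7]
```

View pics/v10.png

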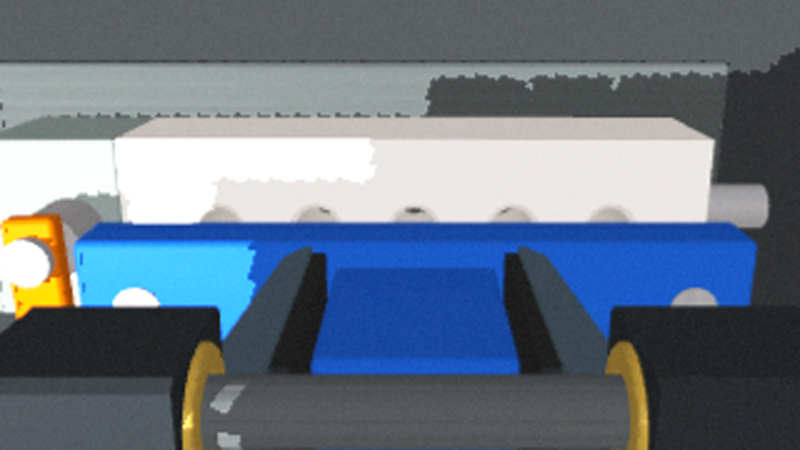

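The wells show at crop u≈220…610, centred at 414. The bar is centred at 415, so the row lines up. I'll lower it slowly and watch the force.

Request:
send_rows:
  steps: [0,0,0.3,0,0,0,0.3,0,0,0,0.2,0,0,0,0.2,0,0,0,0.2,0,0,0,0.2,0,0,0,0.2,0,0,0,0,0,0,0,0,0,0,0,0,0]

```text
time: 15.7
ee_pos: [536.8, 176.3, 113.3]
eef_rot: [0.0, 0.987, 0.16, 0.0]
wrist_force: [0.4, 0.3, -2.2]
finger_gap: 0.437
finger_force: 20.0
```

No contact force, and the tips are about 12 mm into the wells. Continuing.

Request:
send_rows:
  steps: [0,0,0.3,0,0,0,0.3,0,0,0,0.4,0,0,0,0.4,0,0,0,0.4,0,0,0,0.3,0,0,0,0.3,0,0,0,0,0,0,0,0,0,0,0,0,0]

```text
time: 16.7
ee_pos: [536.9, 176.3, 89.4]
eef_rot: [0.0, 0.987, 0.16, 0.0]
wrist_force: [0.2, -0.4, -1.4]
finger_gap: 0.434
finger_force: 20.0
```

```bash
python3 -c "
from h import *
top('w11')"
```

```text
16.7 [536.9 176.3  89.4] n 2358 slope x,y [-0.016  0.003] z0 -17.0 x [-7.7 14.4] y [-82.1  83.9] yaw [-0.0318, -0.0047] F [ 0.2 -0.4 -1.4]
```

Bar top is at 72.4 and home is 68, so about 4.5 mm remain. I'll lower until it touches.

Request:
send_rows:
  steps: [0,0,0.1,0,0,0,0.1,0,0,0,0.1,0,0,0,0.1,0,0,0,0.05,0,0,0,0.05,0,0,0,0.05,0,0,0,0,0,0,0,0,0,0,0,0,0]
  squeeze: 8

```text
time: 17.75
ee_pos: [537.6, 176.5, 84.5]
eef_rot: [-0.0, 0.987, 0.16, 0.001]
wrist_force: [-0.1, -0.4, 4.8]
finger_gap: 0.436
finger_force: 8.0
```

It has landed, at +4.8 N and the expected height. Releasing and rising.

Request:
send_rows:
  steps: [0,0,0,0,0,0,0,0,0,0,0,0,0,0,0,0,0,0,0,0,0,0,0,0,0,0,0,0,0,0,0,0,0,0,0,0,0,0,0,0]
  hand: 1

```text
time: 18.75
ee_pos: [536.7, 176.3, 83.7]
eef_rot: [0.0, 0.987, 0.16, 0.0]
wrist_force: [0.2, 0.6, -0.6]
finger_gap: 1.003
finger_force: 0.0
```

Request:
send_rows:
  steps: [0,0,-0.5,0,0,0,-1,0,0,0,-2,0,0,0,-3,0,0,0,-3,0,0,0,-3,0,0,0,0,0,0,0,0,0,0,0,0,0,0,0,0,0]

```text
time: 19.75
ee_pos: [536.0, 176.1, 207.6]
eef_rot: [0.0, 0.987, 0.16, -0.001]
wrist_force: [0.4, 0.4, -0.6]
finger_gap: 0.997
finger_force: 0.0
```

```bash
python3 - <<'E'
from h import *
from bench import *
s=get_state();print(s["ee_pos"],s["joints"].round(2))
p,d,E,k=shot("top","t12")
shot("wrist","w12")
a=np.deg2rad(18.3);C=np.array([533.8,175.3]);X=[np.cos(a),np.sin(a)];Y=[-np.sin(a),np.cos(a)]
for n in("w12",):
    p,d,E,k=load(n);P=pts(d,E,k);u=(P[...,:2]-C)@X;w=(P[...,:2]-C)@Y;z=P[...,2];hue,sa,v=cv2.split(hsv(p))
    b=(hue>105)&(hue<125)&(sa>150)&(d>0)&(abs(u)<40)&(abs(w)<100)
    for nm,lo,hi in(("bar",60,76),("block",112,125)):
        m=b&(z>lo)&(z<hi);c=np.linalg.lstsq(np.c_[u[m],w[m],np.ones(m.sum())],z[m],rcond=None)[0]
        print(nm,m.sum(),c.round(3),cv2.minAreaRect(P[m][:,:2].astype(np.float32)),"u",u[m].min(),u[m].max(),"w",w[m].min(),w[m].max())
    m=(sa<40)&(v>90)&(abs(z-50)<6)&(abs(w)<90)&(d>0)&(abs(u)<30);print("white z",np.median(z[m]),m.sum())
    o=(hue>3)&(hue<18)&(sa>150)&(v>90)&(d>0)&(z>105)&(z<125)&(abs(w)<150)&(abs(u)<90);print("knob",o.sum(),u[o].mean(),w[o].mean())
E
```

```text
[536.01714121 176.08688717 207.555434  ] [ 0.3   0.31  1.6  -0.    1.24  1.55]
bar 2469 [-3.000e-02 -7.000e-03  6.708e+01] ((533.922119140625, 174.2479248046875), (36.03713607788086, 167.88287353515625), 18.163013458251953) u -18.32660354897007 17.70854971769733 w -85.012237704617 82.91674160125612
block 1131 [-4.70000e-02  1.00000e-03  1.17408e+02] ((533.8569946289062, 174.8765869140625), (23.773521423339844, 39.07072448730469), 18.656734466552734) u -11.949912557850654 11.860501687618013 w -19.923542823395046 19.184416949133375
white z 49.64025185091018 2948
knob 1 -37.959874454768105 114.26935389480323
```

View pics/w12.png

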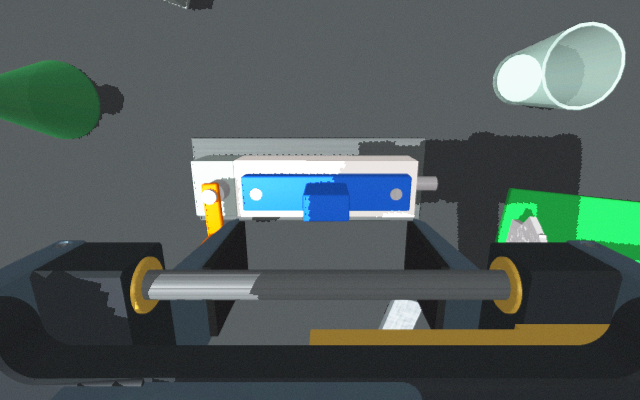

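The manifold is home: bar top at 67, block top at 117.4, centred within 1 mm and square. Next is the latch. I'll take the knob at station (-45,112) between half-open fingers.

Request:
send_rows:
  steps: [-0.5,-1.2,0,0,-0.8,-2,0,0,-1,-2.4,0,0,-1,-2.4,0,0,-0.8,-2,0,0,-0.6,-1.2,0,0,0,0,0,0,0,0,0,0,0,0,0,0,0,0,0,0]
  hand: 0.5

```text
time: 20.85
ee_pos: [457.4, 267.2, 208.7]
eef_rot: [0.0, 0.987, 0.159, 0.0]
wrist_force: [-0.1, -0.4, -0.8]
finger_gap: 0.503
finger_force: 0.0
```

```bash
python3 - <<'E'
from h import *
from bench import *
s=get_state()
a=np.deg2rad(18.3);C=np.array([533.8,175.2]);X=[np.cos(a),np.sin(a)];Y=[-np.sin(a),np.cos(a)]
print((s["ee_pos"][:2]-C)@X,(s["ee_pos"][:2]-C)@Y,s["ee_pos"],s["finger_gap"])
for n in("wrist","side"):
    p,d,E,k=shot(n,n+"13");P=pts(d,E,k);u=(P[...,:2]-C)@X;w=(P[...,:2]-C)@Y;z=P[...,2];hue,sa,v=cv2.split(hsv(p))
    o=(hue>3)&(hue<18)&(sa>150)&(v>60)&(d>0)&(abs(w)<160)&(abs(u)<90)
    for lo,hi in((70,84),(86,125)):
        m=o&(z>lo)&(z<hi)
        if m.any(): print(n,lo,m.sum(),"u",u[m].min(),u[m].max(),u[m].mean(),"w",w[m].min(),w[m].max(),w[m].mean())
E
```

```text
-43.6883826461223 111.3258248652855 [457.36566728 267.17775188 208.65048801] 0.5027899317950061
wrist 70 126 u -44.986268996613 11.719665426605562 -17.880392861945527 w 103.09856827047562 120.21443431481401 109.05709781490917
wrist 86 359 u -52.30067701118033 -36.508292809322086 -42.50833769707553 w 102.83460268162108 118.39182742178906 110.67702087986163
side 70 83 u -55.588774998207086 7.378623023453775 -25.70322111649086 w 103.10488722469121 122.55563503873374 115.74731276044776
side 86 54 u -52.38261892798747 -39.755858871669886 -45.81062121999085 w 104.6570033979097 121.20300346972084 115.67737977185764
```

The knob centre is at (-44.5,110.7), directly under the tool. I'll descend to about z=86 and close on it.

Request:
send_rows:
  steps: [-0.1,0.05,1,0,0,0,2.2,0,0,0,2.5,0,0,0,2.5,0,0,0,2,0,0,0,1.2,0,0,0,0.8,0,0,0,0,0,0,0,0,0,0,0,0,0]

```text
time: 21.95
ee_pos: [456.7, 267.3, 87.7]
eef_rot: [-0.0, 0.987, 0.16, 0.001]
wrist_force: [0.2, 1.0, 0.4]
finger_gap: 0.502
finger_force: 0.0
```

Request:
send_rows:
  steps: [0,0,0,0,0,0,0,0,0,0,0,0,0,0,0,0,0,0,0,0,0,0,0,0,0,0,0,0,0,0,0,0,0,0,0,0,0,0,0,0]
  hand: 0
  squeeze: 10

```text
time: 22.95
ee_pos: [456.0, 266.8, 86.8]
eef_rot: [0.0, 0.987, 0.16, -0.0]
wrist_force: [0.0, -1.5, 2.5]
finger_gap: 0.172
finger_force: 10.0
```

The gap of 15.7 mm matches the knob. Now I'll follow the 45 mm arc to the stop.

Request:
send_rows:
  steps: [0.08,0.69,0,0,0.18,0.67,0,0,0.28,0.63,0,0,0.37,0.58,0,0,0.46,0.52,0,0,0.53,0.44,0,0,0.59,0.36,0,0,0.64,0.26,0,0,0.67,0.16,0,0,0.69,0.05,0,0]

```text
time: 23.95
ee_pos: [512.8, 239.2, 86.5]
eef_rot: [0.001, 0.987, 0.16, -0.0]
wrist_force: [-3.7, -0.9, 2.0]
finger_gap: 0.17
finger_force: 10.0
```

Request:
send_rows:
  steps: [0.1,0,0,0,0.1,0,0,0,0.1,0,0,0,0,0,0,0,0,0,0,0,0,0,0,0,0,0,0,0,0,0,0,0,0,0,0,0,0,0,0,0]

```text
time: 24.95
ee_pos: [515.4, 240.0, 86.6]
eef_rot: [0.001, 0.987, 0.16, 0.0]
wrist_force: [-0.2, -5.3, -0.1]
finger_gap: 0.174
finger_force: 10.0
```

Request:
send_rows:
  steps: [0,0,0,0,0,0,0,0,0,0,0,0,0,0,0,0,0,0,-1,0,0,0,-2,0,0,0,-3,0,0,0,-4,0,0,0,-2,0,0,0,0,0]
  hand: 0.34

```text
time: 25.95
ee_pos: [517.2, 241.7, 211.1]
eef_rot: [-0.001, 0.987, 0.16, 0.004]
wrist_force: [-0.1, 0.0, -0.1]
finger_gap: 0.342
finger_force: 0.0
```

```bash
python3 - <<'E'
from h import *
from bench import *
s=get_state()
a=np.deg2rad(18.3);C=np.array([533.8,175.2]);X=[np.cos(a),np.sin(a)];Y=[-np.sin(a),np.cos(a)]
for n in("wrist","side"):
    p,d,E,k=shot(n,n+"14");P=pts(d,E,k);u=(P[...,:2]-C)@X;w=(P[...,:2]-C)@Y;z=P[...,2];hue,sa,v=cv2.split(hsv(p))
    o=(hue>3)&(hue<18)&(sa>150)&(v>60)&(d>0)&(abs(w)<160)&(abs(u)<90)
    for lo,hi in((70,84),(86,125)):
        m=o&(z>lo)&(z<hi)
        if m.any(): print(n,lo,m.sum(),"u",u[m].min(),u[m].max(),u[m].mean(),"w",w[m].min(),w[m].max(),w[m].mean())
    b=(hue>105)&(hue<125)&(sa>150)&(d>0)&(abs(u)<40)&(abs(w)<100)
    m=b&(z>112)&(z<124);print("block",m.sum(),np.median(z[m]),(u[m].min()+u[m].max())/2,(w[m].min()+w[m].max())/2)
    m=b&(z>60)&(z<76);print("bar z",np.median(z[m]),cv2.minAreaRect(P[m][:,:2].astype(np.float32)))
print(s["ee_pos"],s["wrist_force"],s["finger_gap"])
E
```

```text
wrist 70 119 u -7.470432988968073 8.077593229547174 4.846514077995122 w 58.183922506390424 121.74532195278972 83.43365193525796
wrist 86 340 u -7.787071000740337 7.208920966962675 1.6427773328478583 w 59.47972960309466 75.26891198771615 67.24327954454888
block 1259 117.4740614689511 -0.10187868336207462 0.450894256712262
bar z 67.49092744075956 ((533.4850463867188, 175.22116088867188), (36.0474967956543, 168.31283569335938), 18.308135986328125)
side 70 45 u -9.594172421552447 2.79317796049288 -3.3494988385879987 w 72.5876389267476 125.40611427655759 96.18143491339258
side 86 40 u -9.365370560446426 2.7637202812535175 -4.3241788866274105 w 66.96114413820914 78.44017214073989 73.19042326491049
block 71 118.87386216102718 -1.7526854870459445 2.456639365922383
bar z 69.01120120124841 ((529.7727661132812, 176.41893005371094), (33.14833068847656, 167.5550537109375), 17.890735626220703)
[517.24442466 241.72072889 211.1452643 ] [-0.08471449  0.0047458  -0.073555  ] 0.3422048911312922
```

View pics/wrist14.png

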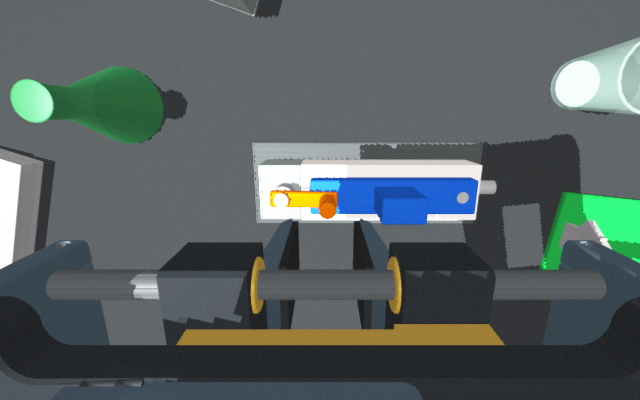

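The latch arm lies along the bar, with its knob at (-0.3,67) in the station frame, so the angle is about 0. The manifold is home and the gripper is clear. Handing in.

```bash
python3 -c "
from bench import *
print(sign_off())"
```

```text
the job is handed in; nothing more can be done
None
```

The manifold is fully home on the wash station, the latch is at its stop, the gripper is clear of everything, and the job was handed in at about 26 s; no verdict came back, and I did not re-measure the bottles and glassware, though I saw no contact with them.

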